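# Let out the large chilling ball

## Robot

A 6-joint arm with a two-finger parallel gripper is mounted at the origin on the work surface. World frame = base frame: x ahead of the robot, y to its left, z up, the work surface at z = 0. Lengths are in m, angles in rad, forces in N, time in s.
With the tool pointing down it reaches from about 0.375 to 0.9 m from the base axis. Payload 3.1 kg.
Tool frame: the origin (TCP) lies between the finger pads; the fingertips stand 22 mm ahead of it and the grasp point (between the pads) lies 3 mm ahead of it; z points along the fingers, y is the line along which they close (so a half turn about z gives the same grasp; the last joint's range is limited). The gripper opens to 87 mm and grips with 3 to 60 N. Pads are 19 mm wide; open, the fingers measure 117 mm over their backs; the gripper's body (75 mm by 190 mm) begins 51 mm behind the grasp point.
Start: joints at [-1.423, 0.527, 1.433, -0, 1.181, -0.178], TCP at [0.2, -0.592, 0.245] pointing down, gripper open.
Joint ranges: [-3.08, 3.08], [-0.75, 2.2], [0.22, 2.44], [-1.43, 4.57], [0, 2.65], [-2.85, 2.85]. Speed limits (rad/s): [2.79, 2.79, 3.14, 3.14, 3.14, 3.14].

## Interface

Orientations are given as a unit quaternion [x, y, z, w].
In Python, from rig import get_obs, camera, get_calibration, hand_in, cut_out gives the robot as it stands.
- The arm moves only by the shell command python3 -m inch 'ROWS' [OPENING] [FORCE]. ROWS is JSON, one flat list of numbers, 6 for each row, row after row: the shift along the tool's x, y, z scaled (see below), then the turn, a rotation vector about the tool's x, y, z scaled (see below). A call has 1 to 20 rows; each row is the pose to reach, as a shift and turn from the pose commanded when the call began, along the tool's axes at that moment; what a row does not reach only later rows make up. The controller multiplies each number of a shift by 0.08 m and each number of a turn by 90 degrees. A row lasts 1/12 s, in which the tool goes at most 41.7 mm and 7.16 degrees, less where a joint would pass 70% of its speed; a pose out of reach is approached as far as the arm can. A call with a number of a shift or a turn outside -1 to 1 is refused whole. A call with a gripper value outside its range is refused whole. OPENING is the finger opening in mm, from 0 to 87, set as the call begins (- or left out, the last holds). The fingers move at their own pace and stop on an object; FORCE is the grip in N (left out, the last holds). Time passes only in rows, so rows that repeat a pose let the fingers close. It gives the time, the measured TCP pose, the force, the opening and the grip force at its end, in the units of the state.
- get_obs(): the state, without advancing time (a new reading comes with each control period).
- camera(name): name is "scene" or "top" or "wrist"; returns the picture (400x640x3 uint8, red, green, blue); there is no depth.
- get_calibration(name): a dict with "vertical_fov" (degrees; the focal length in pixels is half the picture's height over the tangent of half this angle, whatever the lens; pixels are square), "cx", "cy" (the principal point, pixels), "T" (4x4, takes a point from camera to world coordinates). Camera axes: x right, y down, z forward; pixel columns grow to the right and rows downward; lengths in m; the calibration is good to about 2 mm. A picture is of the moment at which its call begins: read the wrist's pose just before it. get_calibration takes no time and is no camera call; for the wrist camera it gives the pose at the moment of the call.
- hand_in(): hands the job in; it is judged then, once.
Trained networks look in the newest picture that a camera, given by its name, has taken for a name from the list of things; names that differ only in an ending like _2 or _b are one class to them, and where a whole thing is asked for, a point or a joint stands for the part that bears it (a point fixed in the world has none). Each returns a list of dicts, best first, with "conf" (0 to 1); they miss things now and then, are a little off and sometimes report something else, mostly with a low value. They report only what shows in the picture. A call takes as long as a camera call. They do not tell look-alikes from the thing itself.
- cut_out(camera, thing): "region" (400x640 bool, what is visible of it) and "bbox" ([left, top, right, bottom] in pixels, round what is visible of it).
The state is a dict: "time": time; "q": joint angles; "joint_velocities": joint speeds; "joint_torque": joint torques, N m; "position": TCP position; "tool_rot": TCP orientation; "ft_force": force on the tool from outside, world axes, zero at the start; "moment": the same for the moment, N m; "grip_width": finger opening in m; "grip_force": force on a finger pad.
Only numpy, scipy, OpenCV 4.12 (cv2) and the standard library are available. Lean on these libraries where they do the work, as an engineer would, in place of code of your own. Each camera call takes 0.05 s, during which the arm holds its last target. There are 200 camera calls.

## Task

At the coffee bar's two-lane chilling-ball dispenser, press down the rocking lever of the lane that holds the larger steel ball, using your fingertips, so that its gate lifts and the ball rolls out into the bay below; then let the lever come back up so the gate is shut again. Leave the other lever alone so that the smaller ball stays behind its gate, do not touch the balls, pick nothing up, and leave the cup, milk jug and tamper where they stand.

Things in the scene. Friction and masses are not known exactly. Their poses are not given: they have to be found in the camera images.
- dispenser: dark wooden two-lane ball dispenser, fixed, 290 x 178 x 100 mm; levers reach 65 mm further in front (-x). Origin on the counter under the gates, midway between lanes; x from pads to rear, z up. Lanes (y = +0.055 left, -0.055 right, 52 mm wide, open on top) slope down to the gates (x = 0). In front of each, under the lever, an open bay: x -0.015 to -0.142, floor 11 mm up, walls 38 mm high.
- pad_left (a point): black press pad, 38 x 32 x 7 mm, on the near end of the left lever; this point is the centre of its top face. At rest at about (-0.186, +0.055, 0.114) in the dispenser's frame, face sloping 0.2 rad (near edge higher). Pressed down it ends 42 mm lower (z about 0.072), sloping 0.22 rad the other way, having moved under 6 mm horizontally. Nothing is under it.
- pad_right (a point): black press pad, 38 x 32 x 7 mm, on the near end of the right lever; this point is the centre of its top face. At rest at about (-0.186, -0.055, 0.114) in the dispenser's frame, face sloping 0.2 rad (near edge higher). Pressed down it ends 42 mm lower (z about 0.072), sloping 0.22 rad the other way, having moved under 6 mm horizontally. Nothing is under it.
- lever_left (a joint): hinge of the left steel rocking lever, axle at x = -0.09, z = 0.085 of the dispenser, along its y. 0 at rest (gate shut), 0.42 fully pressed (hard stop). Pressing the pad raises the gate blade (x = 0) at the other end; the large ball passes from about 0.30. A spring shuts it when let go. About 3 N on the pad starts it, 6 N holds it fully down.
- lever_right (a joint): hinge of the right steel rocking lever, axle at x = -0.09, z = 0.085 of the dispenser, along its y. 0 at rest (gate shut), 0.42 fully pressed (hard stop). Pressing the pad raises the gate blade (x = 0) at the other end; the large ball passes from about 0.30. A spring shuts it when let go. About 3 N on the pad starts it, 6 N holds it fully down.
- large_ball_center (a point): the larger steel chilling ball, 36 mm across, about 190 g; this point is its centre. It starts in one of the two lanes, against the gate, near x = 0.02, z = 0.058 and y = +0.055 (left) or -0.055 (right) in the dispenser's frame; the lane varies. With its gate fully up it rolls out by itself into the bay within about a second.
- small_ball_center (a point): the smaller steel chilling ball, 27 mm across, about 80 g; this point is its centre. It starts in one of the two lanes, against the gate, near x = 0.02, z = 0.052 and y = +0.055 (left) or -0.055 (right) in the dispenser's frame; the lane varies. With its gate fully up it rolls out by itself into the bay within about a second.
- bay_left (a point): centre of the rubber-lined floor of the left catching bay, 11 mm above the counter
- bay_right (a point): centre of the floor of the right catching bay, 11 mm above the counter
- espresso_cup: bystander: white espresso cup, 68 mm across, 58 mm high, with a handle; origin at the centre of its underside
- milk_jug: bystander: steel milk jug with a handle, 84 mm across, 100 mm high; origin at the centre of its underside
- tamper: bystander: wooden coffee tamper, 58 mm across its foot, 86 mm high; origin at the centre of its underside
Not all that is in view belongs to the job. Leave any green or orange look-alike of the part that bears small_ball_center alone.

How it is judged:
By the outcome, as a careful person would: the job done as asked, in the order asked, and still so for the second after the job is handed in, with the robot touching nothing.
It also fails if it takes over 32 s, if anything falls off the work surface, if the arm or the gripper's body presses on something with over 40 N, if the wrist force passes 120 N, or if a joint passes its speed limit or range.

## Working session

There is one attempt and no reset: what is moved stays moved. The work goes in short steps, Python scripts to look and compute and a shell command to move; the robot and the scene stay as the last step left them, time stands still between calls to the robot, and variables do not carry over. Pictures are saved under pics/ and viewed, at most 10 in all, crops included, and the job is handed in when it is done.

```bash
mkdir -p pics
python3 - <<'E'
from rig import *
import cv2,numpy as np
for n in("scene","top"):
    im=camera(n); cv2.imwrite(f"pics/{n}0.png",im[:,:,::-1]); c=get_calibration(n); print(n,c["vertical_fov"],c["cx"],c["cy"],np.round(c["T"],3).tolist())
    for t in("dispenser","pad_left","pad_right","large_ball_center","small_ball_center"):
        print(t,[(round(d["conf"],2),[int(v) for v in d["bbox"]],np.round(np.argwhere(d["region"]).mean(0)[::-1],1).tolist(),int(d["region"].sum())) for d in cut_out(n,t)][:4])
o=get_obs();print(o["time"],o["position"],o["tool_rot"])
E
```

```text
scene 42.29686049162638 321.26711018764536 201.3550852626021 [[-0.351, 0.822, -0.448, 1.111], [0.936, 0.306, -0.173, 0.282], [-0.005, -0.48, -0.877, 1.082], [0.0, 0.0, 0.0, 1.0]]
dispenser [(0.7, [225, 133, 340, 295], [285.5, 227.6], 10533), (0.34, [185, 156, 237, 206], [213.0, 180.3], 1717)]
pad_left [(0.83, [301, 136, 339, 239], [320.8, 187.4], 832)]
pad_right [(0.58, [251, 129, 295, 221], [274.3, 175.3], 896)]
large_ball_center [(0.5, [188, 153, 238, 205], [213.0, 180.7], 1757), (0.48, [253, 220, 269, 230], [259.0, 226.1], 199)]
small_ball_center [(0.57, [382, 309, 389, 322], [385.9, 314.7], 103), (0.54, [343, 249, 352, 254], [348.5, 252.4], 78), (0.48, [346, 295, 361, 305], [353.3, 299.1], 114), (0.47, [302, 230, 311, 244], [307.4, 236.6], 113)]
top 53.46197493551356 322.2009474338557 204.17740833639058 [[-0.029, -0.984, 0.175, 0.394], [-0.999, 0.034, 0.022, 0.062], [-0.028, -0.175, -0.984, 1.11], [0.0, 0.0, 0.0, 1.0]]
dispenser [(0.7, [304, 113, 383, 254], [345.6, 179.1], 7607)]
pad_left [(0.89, [320, 173, 342, 251], [329.5, 212.9], 632)]
pad_right [(0.9, [356, 165, 382, 246], [371.8, 209.2], 597), (0.56, [317, 170, 342, 252], [329.4, 212.7], 646), (0.44, [307, 113, 385, 252], [345.0, 178.5], 7594)]
large_ball_center []
small_ball_center [(0.64, [320, 166, 329, 174], [324.1, 170.0], 54), (0.54, [255, 173, 266, 185], [260.5, 177.4], 67), (0.44, [289, 176, 296, 184], [292.0, 180.2], 63)]
0.6 [ 0.20007145 -0.59209382  0.24455287] [ 9.86759357e-01  1.62191155e-01 -1.25089343e-05  1.20034565e-05]
```

View pics/scene0.png

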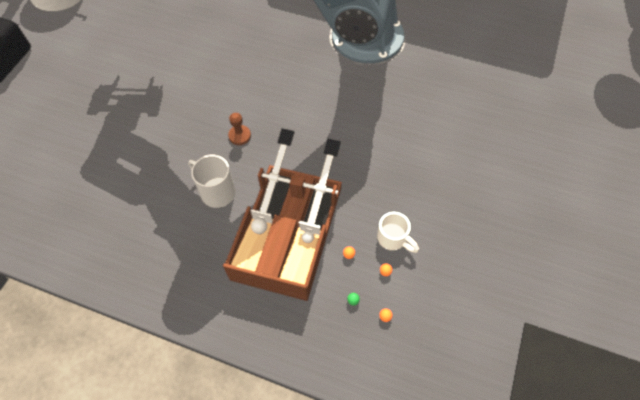

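View pics/top0.png

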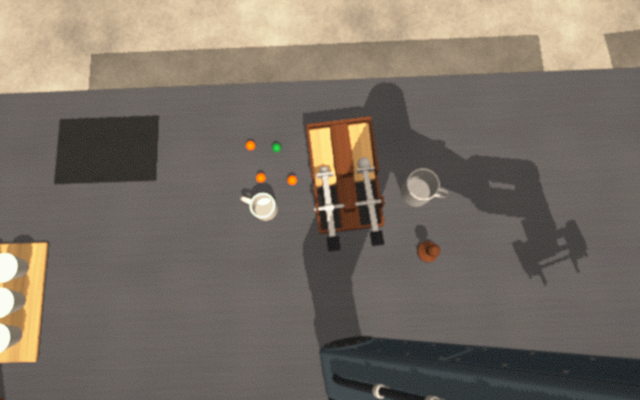

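The scene view has a ball at (259,226), in the lane of the pad at (286,136), and another at (308,238), in the lane of the pad at (332,147). The first looks larger and should be the right lane, whose pad is at (376,238) in the top view. The orange and green balls outside the dispenser are look-alikes. I'll confirm with one enlarged crop and measure the pads.

```bash
cat > h.py <<'E'
from rig import *
import cv2,numpy as np
def ray(n,px):
    c=get_calibration(n);f=200/np.tan(np.radians(c["vertical_fov"])/2);T=np.array(c["T"])
    return T[:3,3],T[:3,:3]@np.array([(px[0]-c["cx"])/f,(px[1]-c["cy"])/f,1])
def at(n,px,z):
    o,d=ray(n,px);return o+d*(z-o[2])/d[2]
def dark(im,box):
    l,t,r,b=box;m=(im[t:b,l:r].max(2)<35).astype(np.uint8)
    k,_,s,c=cv2.connectedComponentsWithStats(m);i=1+s[1:,4].argmax();return c[i]+[l,t],s[i]
E
python3 - <<'E'
from h import *
S=cv2.imread("pics/scene0.png");T=cv2.imread("pics/top0.png")
a=cv2.resize(S[200:260,230:330],(800,480),interpolation=cv2.INTER_CUBIC);b=cv2.resize(T[150:250,300:400],(500,500),interpolation=cv2.INTER_CUBIC)
cv2.imwrite("pics/crop.png",cv2.resize(np.hstack([a[:, :],b[:480]]),(800,295)))
for n,im,bx in(("scene",S,dict(R=(272,125,300,148),L=(320,136,344,158))),("top",T,dict(R=(364,226,388,250),L=(322,230,346,256)))):
    for k,v in bx.items():
        c,s=dark(im,v);print(n,k,c,s,at(n,c,.113))
print(at("scene",(259,226),.058),at("top",(364,164),.058),at("scene",(308,238),.052),at("top",(324,170),.052))
for p in((428,250),(420,187)):print(at("top",p,.05))
E
```

```text
Traceback (most recent call last):
  File "h.py", line 10, in dark
    k,_,s,c=cv2.connectedComponentsWithStats(m);i=1+s[1:,4].argmax();return c[i]+[l,t],s[i]
                                                    ~~~~~~~~~~~~~~^^
ValueError: attempt to get argmax of an empty sequence
```

View pics/crop.png

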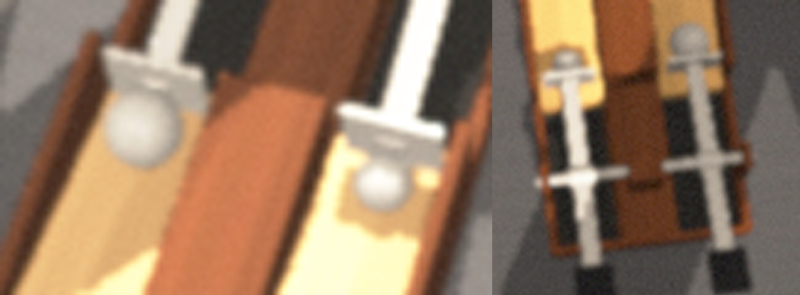

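The crop settles it. The larger ball is at scene (259,226) / top (364,164), in the right lane (world -y side), so the lever to press is the one with the pad at scene (286,136) / top (376,238).

```bash
sed -i 's/<35/<48/' h.py
python3 - <<'E'
from h import *
S=cv2.imread("pics/scene0.png");T=cv2.imread("pics/top0.png")
for n,im,bx in(("scene",S,dict(R=(272,125,300,148),L=(320,136,344,158))),("top",T,dict(R=(364,226,388,250),L=(322,230,346,256)))):
    for k,v in bx.items():
        print(im[v[1]:v[3],v[0]:v[2]].max(2).min(),end=" ")
        c,s=dark(im,v);print(n,k,c,s,at(n,c,.113))
print(at("scene",(259,226),.058),at("top",(364,164),.058),at("scene",(308,238),.052),at("top",(324,170),.052))
for p in((428,250),(420,187)):print(at("top",p,.05))
E
```

```text
41 scene R [285.28712871 136.56435644] [  7   5  14  14 101] [ 0.48587786 -0.04642407  0.113     ]
40 scene L [331.67460317 146.80952381] [  5   4  14  15 126] [0.47557567 0.06309391 0.113     ]
24 top R [376.46564885 237.94656489] [  7   6  12  13 131] [ 0.48171845 -0.04913858  0.113     ]
22 top L [332.89937107 243.47798742] [  5   6  13  16 159] [0.47131389 0.06032462 0.113     ]
[ 0.69339765 -0.02707071  0.058     ] [ 0.68957565 -0.0320117   0.058     ] [0.68024012 0.08340139 0.052     ] [0.67828019 0.07786677 0.052     ]
[ 0.45115616 -0.18990415  0.05      ]
[ 0.62170796 -0.18117222  0.05      ]
```

Spacing between the pads measures 110 mm as specified, and the two cameras agree within 5 mm. I take the right pad as (0.484, -0.048, 0.114) with a dispenser yaw of about 0.095. The way there is +0.443 along tool x and -0.424 along tool y at the current height, then a 13° turn.

```bash
python3 -m inch '[0.35,-0.35,0,0,0,0, 0.7,-0.7,0,0,0,0, 1,-1,0,0,0,0]' 0 20
python3 -m inch '[0.35,-0.35,0,0,0,0, 0.7,-0.7,0,0,0,0, 1,-1,0,0,0,0]'
python3 -m inch '[0.35,-0.35,0,0,0,0, 0.7,-0.7,0,0,0,0, 1,-1,0,0,0,0]'
python3 -m inch '[0.35,-0.35,0,0,0,0, 0.7,-0.7,0,0,0,0, 1,-1,0,0,0,0]'
python3 -m inch '[0.35,-0.35,0,0,0,0, 0.7,-0.7,0,0,0,0, 1,-1,0,0,0,0, 1,-1,0,0,0,0, 1,-1,0,0,0,0]'
```

```text
time: 0.85
position: [0.2505, -0.4888, 0.2443]
tool_rot: [0.987, 0.162, 0.0, -0.001]
ft_force: [0.3, 0.1, -1.6]
grip_width: 0.0747
grip_force: 0.0
time: 1.1
position: [0.301, -0.3868, 0.2446]
tool_rot: [0.987, 0.162, 0.0, -0.0]
ft_force: [0.5, -0.0, 0.4]
grip_width: 0.0549
grip_force: 0.0
time: 1.35
position: [0.3511, -0.2856, 0.2448]
tool_rot: [0.987, 0.162, 0.0, -0.0]
ft_force: [1.2, -0.2, -0.0]
grip_width: 0.0348
grip_force: 0.0
time: 1.6
position: [0.4014, -0.1843, 0.2448]
tool_rot: [0.987, 0.162, 0.0, 0.0]
ft_force: [0.3, -0.8, -0.2]
grip_width: 0.0151
grip_force: 0.0
time: 2.02
position: [0.4515, -0.0836, 0.2447]
tool_rot: [0.986, 0.164, 0.0, 0.0]
ft_force: [0.1, -0.7, -0.3]
grip_width: 0.0006
grip_force: 0.0
```

```bash
python3 -m inch '[0.27,-0.15,0.3,0,0,0.07, 0.53,-0.29,0.6,0,0,0.147, 0.53,-0.29,0.75,0,0,0.147, 0.53,-0.29,0.75,0,0,0.147, 0.53,-0.29,0.75,0,0,0.147]'
python3 - <<'E'
from h import *
o=get_obs();p=o["position"];c=get_calibration("wrist");W=camera("wrist");S=camera("scene")
T=np.array(c["T"]);f=200/np.tan(np.radians(c["vertical_fov"])/2)
for P in((.484,-.048,.114),p+[0,0,-.022]):
    q=np.linalg.inv(T)@np.append(P,1);print("wrist px",q[:2]/q[2]*f+[c["cx"],c["cy"]])
cv2.imwrite("pics/m.png",np.hstack([cv2.resize(W,(480,300)),cv2.resize(S[90:265,200:387],(320,300),interpolation=cv2.INTER_CUBIC)])[:,:,::-1])
print(p,[(round(d["conf"],2),d["bbox"]) for d in cut_out("wrist","pad_right")])
E
```

```text
time: 2.43
position: [0.483, -0.0506, 0.1841]
tool_rot: [0.999, 0.047, -0.001, -0.0]
ft_force: [0.0, -0.0, -0.4]
grip_width: 0.0004
grip_force: 0.0
wrist px [318.23632798 214.54120537]
wrist px [320.97441391 243.45515696]
[ 0.48300716 -0.05059182  0.18411099] [(0.84, [296.5, 0.0, 341.3, 240.2])]
```

View pics/m.png

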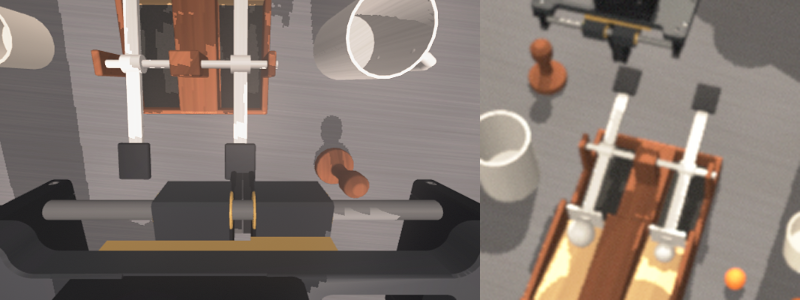

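The wrist view shows the right pad at full-picture pixel (320,213), where the measurement predicted it, with the closed fingertips above it and both balls still behind their gates. Now I press in two steps.

```bash
python3 -m inch '[0,0,0.3,0,0,0, 0,0,0.5,0,0,0, 0,0,0.6,0,0,0, 0,0,0.7,0,0,0, 0,0,0.75,0,0,0, 0,0,0.75,0,0,0]'
python3 -m inch '[0,0,0.15,0,0,0, 0,0,0.3,0,0,0, 0,0,0.35,0,0,0, 0,0,0.35,0,0,0, 0,0,0.35,0,0,0, 0,0,0.35,0,0,0, 0,0,0.35,0,0,0, 0,0,0.35,0,0,0, 0,0,0.35,0,0,0, 0,0,0.35,0,0,0, 0,0,0.35,0,0,0, 0,0,0.35,0,0,0]'
python3 - <<'E'
from h import *
W=camera("wrist");S=camera("scene")
cv2.imwrite("pics/m2.png",np.hstack([cv2.resize(W,(480,300)),cv2.resize(S[90:265,200:387],(320,300),interpolation=cv2.INTER_CUBIC)])[:,:,::-1])
E
```

```text
time: 3.08
position: [0.4833, -0.0499, 0.1245]
tool_rot: [0.999, 0.047, -0.0, 0.0]
ft_force: [-2.1, -0.9, 3.5]
grip_width: 0.0005
grip_force: 1.6
time: 4.08
position: [0.4846, -0.0499, 0.0978]
tool_rot: [0.999, 0.047, 0.001, 0.001]
ft_force: [-2.5, -1.0, 5.1]
grip_width: 0.0005
grip_force: 3.0
```

View pics/m2.png

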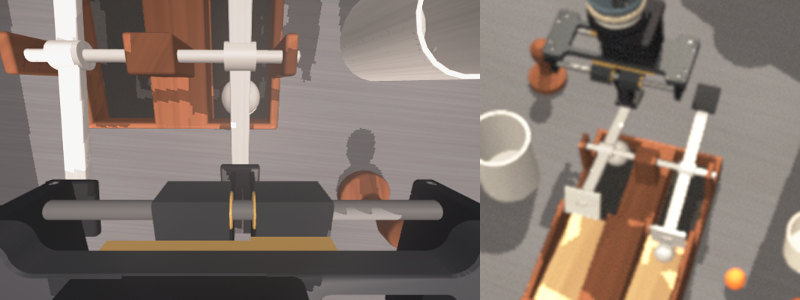

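The larger ball is out in the right bay, at (240,98) in the wrist half of the picture, and the small ball is still behind its gate. Now I lift off.

```bash
python3 -m inch '[0,0,-0.15,0,0,0, 0,0,-0.3,0,0,0, 0,0,-0.45,0,0,0, 0,0,-0.6,0,0,0, 0,0,-0.8,0,0,0, 0,0,-1,0,0,0]'
python3 -m inch '[0,0,-0.4,0,0,0, 0,0,-0.8,0,0,0, 0,0,-1,0,0,0, 0,0,-1,0,0,0, 0,0,-1,0,0,0, 0,0,-1,0,0,0, 0,0,-1,0,0,0, 0,0,-1,0,0,0]'
python3 - <<'E'
from h import *
W=camera("wrist");S=camera("scene")
cv2.imwrite("pics/m3.png",np.hstack([cv2.resize(W,(480,300)),cv2.resize(S[90:265,200:387],(320,300),interpolation=cv2.INTER_CUBIC)])[:,:,::-1])
E
```

```text
time: 4.68
position: [0.4846, -0.0496, 0.1778]
tool_rot: [0.999, 0.047, 0.001, 0.0]
ft_force: [0.0, -0.0, -0.2]
grip_width: 0.0008
grip_force: 0.0
time: 5.35
position: [0.4831, -0.0493, 0.2553]
tool_rot: [0.999, 0.047, -0.001, -0.001]
ft_force: [-0.1, -0.3, -0.4]
grip_width: 0.0007
grip_force: 0.0
```

View pics/m3.png

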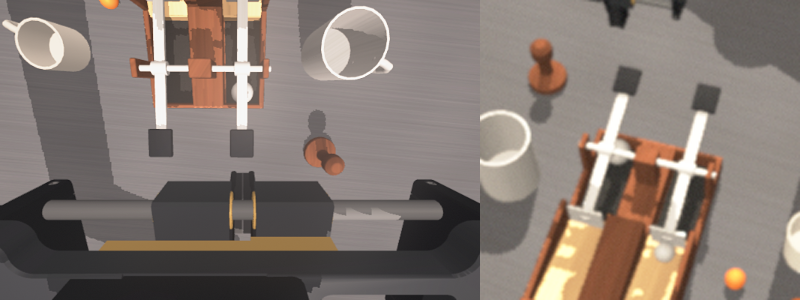

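The large ball is in the right bay at (242,92), both levers are back up and the gates shut. The small ball is still in its lane, and the cup, jug and tamper have not moved.

```bash
python3 -c "from rig import *; print(hand_in())"
```

```text
the job is handed in; nothing more can be done
None
```

I pressed the right lever, the larger ball rolled into the right bay and its gate shut again; the small ball, cup, jug and tamper stayed where they were, and the job is handed in (no verdict was returned).

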